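# Hook a cup peg into the slatted pantry shelf

## Robot

A 7-joint arm with a two-finger parallel gripper is mounted at the origin on the work surface. World frame = base frame: x ahead of the robot, y to its left, z up, the work surface at z = 0. Lengths are in m, angles in rad, forces in N, time in s.
With the tool pointing down it reaches from about 0.425 to 0.875 m from the base axis. Payload 4.7 kg.
Tool frame: the origin (TCP) lies on the centre line of the jaws, within the pads' length; the fingertips stand arm.tips_ahead ahead of it and the grasp point (between the pads) lies 3 mm ahead of it (arm.tips_ahead is the distance from the TCP to the fingertips, in m); z points along the fingers, x is the direction in which the jaws open and shut, and the axes are right-handed (so a half turn about z gives the same grasp; the last joint's range is limited). The gripper opens to 87 mm and grips with 3 to 60 N. Pads are 19 mm wide; open, the fingers measure 117 mm over their backs; the gripper's body (75 mm by 190 mm) begins 51 mm behind the grasp point.
Start: joints at [-1.194, 0.321, -0.07, 1.45, 0.023, 1.371, -0.057], TCP at [0.231, 0.608, 0.245] pointing down, gripper open.
Joint ranges: [-2.86, 2.86], [-0.3, 2.09], [-1.38, 1.24], [0.06, 2.45], [-1.56, 4.7], [0.09, 2.05], [-2.69, 2.69]. Speed limits (rad/s): [2.57, 2.57, 3.14, 3.14, 3.14, 3.14, 3.14].

## Interface

Orientations are given as a unit quaternion [x, y, z, w].
In Python, from station import arm, kinematics, viewer, job_done gives the robot as it stands. The module is installed in compiled form; this text tells all that it offers. Calls block until the motion is done:
- arm.move_ptp(position, orientation): joint-space move of the TCP to a pose.
- arm.move_l(position, feed=0.15, attitude=None): straight line of the TCP; attitude=None keeps the orientation; feed is the mean speed in m/s.
- arm.goto_joints(angles): joint-space move.
- arm.gripper_to(opening): finger opening in m; the grip force is fixed at half the most; returns when the fingers have stopped.
- arm.dwell(seconds).
- kinematics.solve_ik(position, orientation): joint angles nearest the present ones, or None.
- arm.state(): the state.
- viewer.read_camera(name): name is "side" or "top" or "wrist"; returns the picture (420x560x3 uint8, red, green, blue); there is no depth.
- viewer.camera_model(name): a dict with "intrinsics" (3x3 intrinsics, pixels), "R" (3x3) and "t" (3): a world point X has camera coordinates R X + t. Camera axes: x right, y down, z forward; pixel columns grow to the right and rows downward; lengths in m; the calibration is good to about 2 mm. A picture is of the moment at which its call begins: read the wrist's pose just before it. camera_model takes no time and is no camera call; for the wrist camera it gives the pose at the moment of the call.
A pose or a line that the arm cannot do raises arm.MotionError and nothing moves.
- job_done(): hands the job in, once; it reports no verdict.
The state is a dict: "time": time; "joint_positions": joint angles; "qvel": joint speeds; "effort": joint torques, N m; "tcp_pos": TCP position; "ee_rot": TCP orientation; "contact_force": force on the tool from outside, world axes, zero at the start; "torque": the same for the moment, N m; "grip_width": finger opening in m.
Only numpy, scipy, OpenCV 4.12 (cv2) and the standard library are available. Lean on these libraries where they do the work, as an engineer would, in place of code of your own. Each camera call takes 0.05 s, during which the arm holds its last target.

## Task

Take the cup-drying peg that has the hooked foot and fit it in the wide gap of the slatted shelf, about midway between the two upturned steel cups: its toe hooked under the front slat (the one nearest the robot), its steel foot lying flat on the slat behind the gap, square to the shelf and the post upright. Let go of it, and leave the two cups where they stand.

Things in the scene. Friction and masses are not known exactly. Their poses are not given: they have to be found in the camera images.
- peg_mid (a point): Centre of the hooked peg's square wooden post, 20 x 20 x 110 mm tall; grasp here. Peg axes: x from toe to rear, z up the post. Its steel plate, 5 mm thick, 50 wide in y, spans x -51 to 35, underside at z -60. About 0.2 kg, loose; stands on a fixed brick 50 mm high, toe hanging free over the side near the robot. A look-alike with a flat plate, no toe, stands on another brick: not wanted.
- peg_toe (a point): Middle of the free end of the hooked peg's toe (peg axes; x -100, y 0, z -74.5 mm from peg_mid). From the plate's front edge (x -48, z -60) a 4 mm steel lip, 36 wide, slants down to x -60, then the flat toe runs on to x -100, parallel to the plate, 12.5 to 16.5 mm below its underside. When seated the toe is below the front slat.
- gap (a point): Middle of the fixed shelf's wide gap, level with the slat tops, 110 mm above the table. Shelf axes: y along the gap, x away from the robot. Gap: x -21 to 21, 500 mm long; slats 10 mm thick, free below; front slat x -91 to -21, middle 21 to 121. Lip and toe (55 mm) go in only slanted: lean the peg 30 to 45 degrees to the robot, toe down, then turn it up. Seated, peg_mid is at x 40 to 65, z 60.
- cup_a: Steel cup upside down on the middle slat, 76 mm across at its rim below, 82 mm tall, loose, about 73 mm behind the gap's centre and 150 mm to its -y side. Origin at the centre of its underside. A white clip box stands on the back slat behind it.
- cup_b: The other, equal steel cup upside down on the middle slat, about 73 mm behind the gap's centre and 150 mm to its +y side; loose. Origin at the centre of its underside. A glass jug 170 mm tall stands on the back slat behind it.
Things that resemble listed ones, but are neither listed nor needed, are in the scene too. Leave any black look-alike of the part that bears peg_mid alone.

How it is judged:
At the end, for the whole second after the job is handed in: The hooked peg is at rest and released, its post upright within 7 degrees, its plate flat on the middle slat (height within 5 mm), its toe under the front slat by at least 4 mm, square to the shelf within 11 degrees, and within 45 mm of the midpoint between the cups along the gap (x of peg_toe in the frame of gap below -0.025 m and z of peg_toe in the frame of gap below -0.01 m and z of peg_mid in the frame of gap between 0.055 and 0.064 m and y of peg_mid in the frame of gap between -0.045 and 0.045 m and angle between peg_mid's own z axis and vertical below 0.12 rad and angle between the y axis of peg_mid and the y axis of gap, either way round below 0.2 rad and linear speed of peg below 0.02 m/s); the robot touches nothing.
It fails at once if a steel cup is pushed more than 30 mm or tipped (distance of any of cup_a, cup_b from where it was at the start of the episode above 0.03 m or angle between any of cup_a, cup_b's own z axis and vertical above 0.5 rad).
It also fails if it takes over 45 s, if anything falls off the work surface, if the arm or the gripper's body presses on something with over 40 N, if the wrist force passes 120 N, or if a joint passes its speed limit or range.

## Working session

There is one attempt and no reset: what is moved stays moved. The work goes in short steps, each a Python script; the robot and the scene stay as the last script left them, time stands still between calls to the robot, and variables do not carry over. Pictures are saved under pics/ and viewed, and the job is handed in when it is done.

```bash
mkdir -p pics; python3 - <<'E'
from station import arm, kinematics, viewer
import cv2,numpy as np
for n in ["side","top","wrist"]:
    m=viewer.camera_model(n); im=viewer.read_camera(n)
    cv2.imwrite(f"pics/{n}0.png",im[:,:,::-1])
    print(n,np.round(m["intrinsics"],1).tolist(),np.round(m["R"],3).tolist(),np.round(m["t"],3).tolist(), np.round(-np.array(m["R"]).T@m["t"],3))
print(arm.state(),arm.tips_ahead)
E
```

```text
side [[514.7, 0.0, 278.4], [0.0, 514.7, 204.9], [0.0, 0.0, 1.0]] [[0.774, -0.633, -0.002], [-0.464, -0.565, -0.682], [0.431, 0.529, -0.731]] [-0.406, 0.267, 1.108] [-0.04  -0.692  0.991]
top [[500.3, 0.0, 278.3], [0.0, 500.3, 217.4], [0.0, 0.0, 1.0]] [[0.023, -1.0, 0.006], [-0.973, -0.023, -0.228], [0.228, -0.0, -0.974]] [-0.059, 0.502, 1.228] [ 0.209 -0.047  1.311]
wrist [[339.5, 0.0, 278.9], [0.0, 339.5, 208.2], [0.0, 0.0, 1.0]] [[0.357, 0.934, -0.002], [0.903, -0.344, 0.256], [0.238, -0.093, -0.967]] [-0.648, -0.03, 0.39] [0.166 0.632 0.383]
{'time': 0.15, 'joint_positions': array([-1.19385436,  0.32162167, -0.07008327,  1.45141088,  0.02262195,
        1.37079906, -0.0568773 ]), 'qvel': array([ 0.00071109, -0.00308986, -0.0009518 , -0.00356879, -0.00079222,
        0.00035717,  0.00090563]), 'effort': array([ 2.11533425e-04, -4.91797829e+01, -4.04462228e-01, -3.12875104e+01,
       -6.39255974e-02,  4.05489269e-02,  1.17928194e-04]), 'tcp_pos': array([0.23061628, 0.6072933 , 0.24372482]), 'ee_rot': array([ 8.23068880e-01,  5.67941098e-01, -5.65062341e-04,  4.56455940e-04]), 'contact_force': array([-0.39661765,  0.14950027,  0.05772314]), 'torque': array([0.01650437, 0.01462473, 0.0208327 ]), 'grip_width': 0.08698015659393062} 0.022
```

View pics/side0.png

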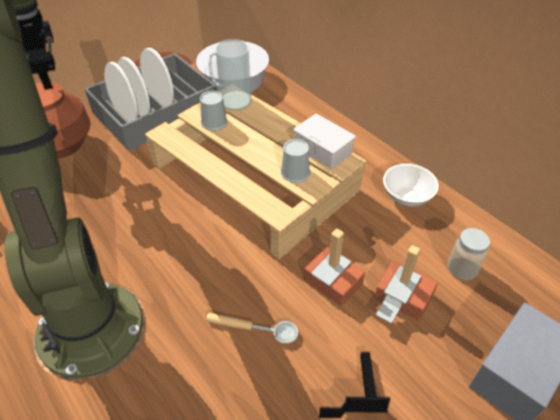

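View pics/top0.png

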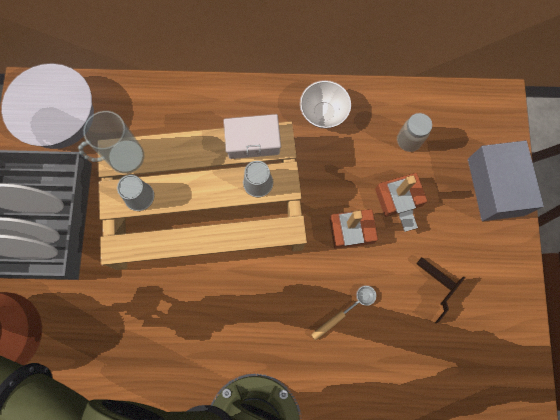

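View pics/wrist0.png

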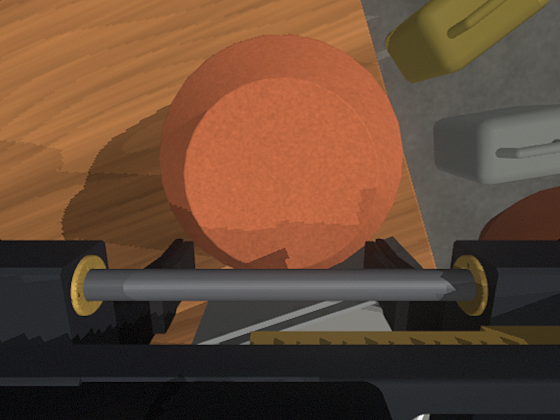

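Two wooden-post pegs stand on bricks: A at top (404,190) / side (405,285), with a tongue hanging toward the robot at top (407,222); B at top (352,228) / side (335,265), plate only. There is also a black one at top (440,285). A fits the description because of the toe. I'll confirm with an enlarged crop.

```bash
python3 - <<'E'
import cv2,numpy as np
a=cv2.imread("pics/top0.png")[160:260,320:440]; b=cv2.imread("pics/side0.png")[220:330,300:450]
a=cv2.resize(a,None,fx=5,fy=5,interpolation=2); b=cv2.resize(b,None,fx=5,fy=5,interpolation=2)
cv2.imwrite("pics/cropA.png",a);cv2.imwrite("pics/cropB.png",b)
c=cv2.imread("pics/top0.png")[110:275,85:315]; cv2.imwrite("pics/cropC.png",cv2.resize(c,None,fx=3.4,fy=3.4,interpolation=2))
E
```

```text
(no output)
```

View pics/cropA.png

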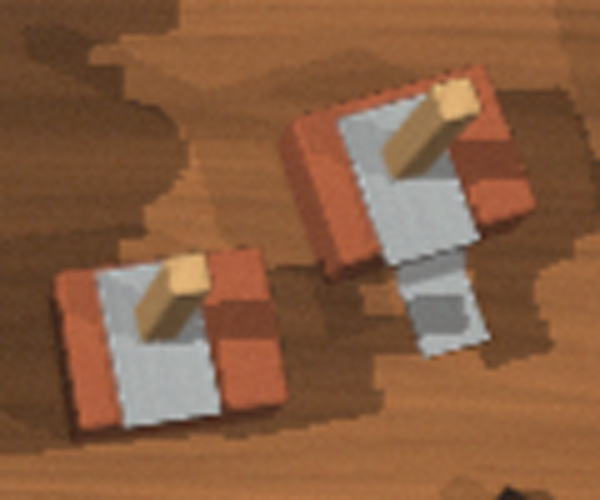

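View pics/cropB.png

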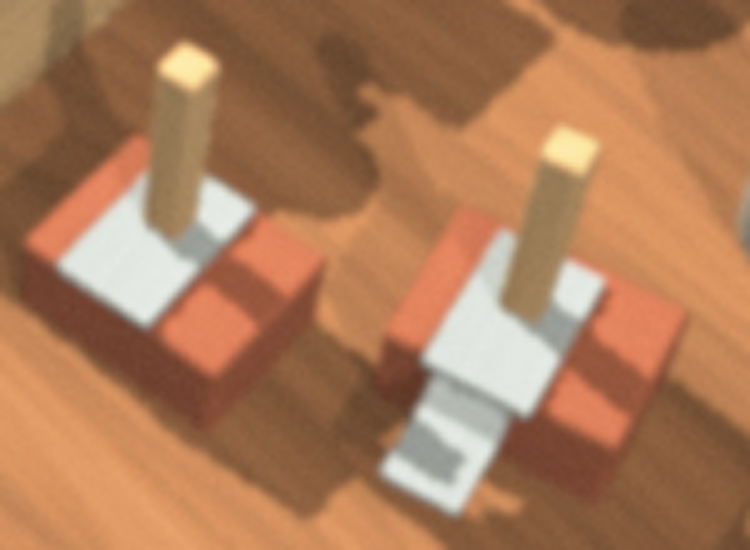

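View pics/cropC.png

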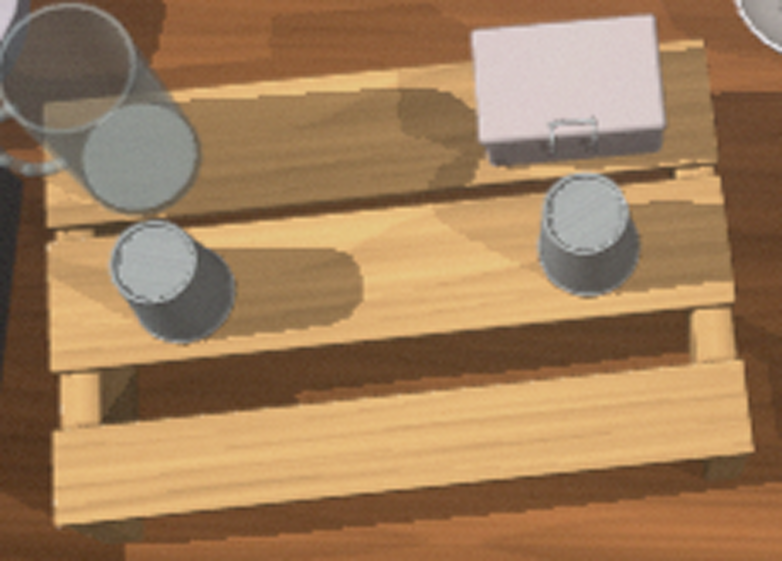

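Confirmed: A has the slanted lip and toe (crop A: plate front edge (385,264)-(480,240), toe end (425,355)-(488,340)), while B has a plate only. Next I'll measure the peg and shelf by casting rays onto their known heights.

```bash
cat > h.py <<'E'
import numpy as np,cv2
from station import arm,kinematics,viewer
def ray(m,u,v,z):
    K=np.array(m["intrinsics"]);R=np.array(m["R"]);t=np.array(m["t"])
    d=R.T@np.linalg.solve(K,[u,v,1.]);c=-R.T@t
    return c+d*(z-c[2])/d[2]
def proj(m,X):
    p=np.array(m["R"])@X+np.array(m["t"]);p=np.array(m["intrinsics"])@p;return p[:2]/p[2]
E
python3 - <<'E'
from h import *
T=viewer.camera_model("top");S=viewer.camera_model("side")
def c(p,s,ox,oy): return ((p[0]+.5)/s-.5+ox,(p[1]+.5)/s-.5+oy)
A=lambda p,z:ray(T,*c(p,5,320,160),z)
B=lambda p,z:ray(S,*c(p,5,300,220),z)
C=lambda p,z:ray(T,*c(p,3.4,85,110),z)
f=lambda *a:print(*[np.round(np.array(x)[:2],4) if np.ndim(x) else round(float(x),4) for x in a])
print("posttop");f(A((459,99),.165),B((570,149),.165))
print("plate front corners");l=A((385,264),.055);r=A((480,240),.055);rl=A((338,120),.055);f(l,r,rl,np.linalg.norm(r-l))
l2=B((423,360),.055);r2=B((530,417),.055);f(l2,r2)
print("toe end");tl,tr=A((423,356),.0375),A((489,340),.0375);f(tl,tr,(tl+tr)/2)
tl,tr=B((381,472),.0375),B((459,515),.0375);f(tl,tr,(tl+tr)/2)
print("shelf")
for n,a,b in [("frontF",(55,525),(752,452)),("frontR",(54,432),(743,362)),("midF",(52,370),(733,300)),("midR",(48,240),(720,178))]:
    a=C(a,.11);b=C(b,.11);f(a,b,np.arctan2(*(a-b)[[0,1]]),np.linalg.norm(a-b))
print("cups top");f(C((153,261),.192),C((586,213),.192))
E
```

```text
posttop
[ 0.5789 -0.3643] [ 0.5818 -0.364 ]
plate front corners
[ 0.5241 -0.353 ] [ 0.5381 -0.4028] [ 0.6013 -0.3308] 0.0517
[ 0.5271 -0.3561] [ 0.5409 -0.4043]
toe end
[ 0.4796 -0.3755] [ 0.4889 -0.4103] [ 0.4843 -0.3929]
[ 0.4824 -0.377 ] [ 0.4925 -0.4118] [ 0.4874 -0.3944]
shelf
[0.365  0.3773] [ 0.4291 -0.1157] -0.1293 0.4972
[0.4319 0.385 ] [ 0.4953 -0.1085] -0.1278 0.4976
[0.4774 0.3912] [ 0.5418 -0.1007] -0.1301 0.496
[0.5754 0.4043] [ 0.6357 -0.0898] -0.1214 0.4978
cups top
[0.5371 0.3002] [0.5788 0.0052]
```

```bash
cat >> h.py <<'E'
from scipy.spatial.transform import Rotation as Ro
PEG=np.array([.5803,-.364,.110]);PYAW=.285
GAP=np.array([.486,.1425,.110]);GYAW=.131
GZ=0.012   # grasp above peg_mid
def quat(yaw,lean=0,flip=1):
    # peg rotation -> tool: z=-pegz, x=flip*pegy
    P=Ro.from_euler('z',yaw)*Ro.from_euler('y',-lean)
    M=P.as_matrix(); T=np.c_[flip*M[:,1],np.cross(-M[:,2],flip*M[:,1]),-M[:,2]]
    return Ro.from_matrix(T).as_quat(),P
def tcp(mid,yaw,lean=0,flip=1,gz=None):
    q,P=quat(yaw,lean,flip)
    return np.array(mid)+P.apply([0,0,(GZ if gz is None else gz)+.003]),q
def gapmid(x,z,y=0):  # mm in gap frame -> world
    return GAP+Ro.from_euler('z',GYAW).apply([x/1e3,y/1e3,z/1e3])
E
cat > plan.py <<'E'
import numpy as np,heapq
def seg(a,b,n): return np.linspace(a,b,n)
pts=[]
for z in(-60,-55): pts.append(seg((-51,z),(35,z),87))
pts+= [seg((-51,-60),(-51,-55),5),seg((35,-60),(35,-55),5)]
pts+= [seg((-48,-60),(-60,-72.5),18),seg((-60,-72.5),(-100,-72.5),41),seg((-43,-60),(-57,-76.5),22),seg((-57,-76.5),(-100,-76.5),44),seg((-100,-72.5),(-100,-76.5),5)]
pts=np.vstack(pts)
def sd(p,x0,x1,z0=-10,z1=0):
    q=np.stack([np.abs(p[...,0]-(x0+x1)/2)-(x1-x0)/2,np.abs(p[...,1]-(z0+z1)/2)-(z1-z0)/2],-1)
    return np.linalg.norm(np.maximum(q,0),axis=-1)+np.minimum(q.max(-1),0)
ths=np.arange(0,46,1.5);xs=np.arange(-80,90,2.);zs=np.arange(14,150,2.)
zs=np.arange(0,170,2.)
C=np.zeros((len(ths),len(xs),len(zs)))
for i,t in enumerate(np.radians(ths)):
    r=np.c_[pts[:,0]*np.cos(t)-pts[:,1]*np.sin(t),pts[:,0]*np.sin(t)+pts[:,1]*np.cos(t)]
    for j,x in enumerate(xs):
        p=r[None]+np.stack([np.full(len(zs),x),zs],1)[:,None]
        C[i,j]=np.minimum(sd(p,-91,-21),sd(p,21,121)).min(1)
def near(t,x,z): return (np.abs(ths-t).argmin(),np.abs(xs-x).argmin(),np.abs(zs-z).argmin())
S=near(40.5,0,160);G=near(0,52,62)
print(C[S],C[G])
D={S:0};prev={};h=[(0,S)]
while h:
    d,u=heapq.heappop(h)
    if u==G:break
    if d>D[u]:continue
    for a in(-1,0,1):
     for b in(-1,0,1):
      for c in(-1,0,1):
        v=(u[0]+a,u[1]+b,u[2]+c)
        if any(k<0 or k>=n for k,n in zip(v,C.shape)) or C[v]<.8: continue
        w=np.sqrt(a*a+b*b+c*c)*(1+400/C[v]**2.0)
        if d+w<D.get(v,1e18): D[v]=d+w;prev[v]=u;heapq.heappush(h,(d+w,v))
P=[G]
while P[-1]!=S:P.append(prev[P[-1]])
P=P[::-1]
for u in P: print(ths[u[0]],xs[u[1]],zs[u[2]],round(C[u],1))
E
python3 plan.py; python3 - <<'E'
from h import *
for fl in(1,-1):
    print(fl)
    for nm,(p,q) in dict(pre=tcp(PEG+[0,0,.1],PYAW,0,fl),pick=tcp(PEG,PYAW,0,fl),hi=tcp(gapmid(0,180),GYAW,np.radians(40),fl),hi0=tcp(gapmid(0,180),GYAW,0,fl),ins=tcp(gapmid(20,70),GYAW,np.radians(40),fl),end=tcp(gapmid(52,60),GYAW,0,fl)).items():
        s=kinematics.solve_ik(p,q);print(nm,None if s is None else np.round(s,2))
E
```

```text
36.88413879857927 0.5
1
pre [ 0.01  0.48  0.73  1.4  -0.32  1.38  2.59]
pick [ 0.98  0.55 -0.63  1.48  0.33  1.23  2.16]
hi None
hi0 [-0.66 -0.02  0.31  1.72  0.01  1.44  1.36]
ins None
end [-0.59  0.16  0.31  1.77 -0.05  1.21  1.43]
-1
pre [ 0.3   0.41  0.3   1.39 -0.12  1.36 -0.68]
pick [-0.2   0.7   1.07  1.52 -0.63  1.29 -0.34]
hi None
hi0 [-0.79 -0.02  0.44  1.72  0.01  1.44 -1.78]
ins None
end [-0.77  0.17  0.5   1.78 -0.09  1.21 -1.68]Traceback (most recent call last):
  File "plan.py", line 35, in <module>
    while P[-1]!=S:P.append(prev[P[-1]])
                            ~~~~^^^^^^^
KeyError: (np.int64(0), np.int64(66), np.int64(31))
```

```bash
sed -i 's/xs=np.arange(-80,90,2.)/xs=np.arange(-30,80,1.)/; s/^zs=np.arange(0,170,2.)/zs=np.arange(30,150,1.)/; s/near(40.5,0,160);G=near(0,52,62)/near(40.5,0,145);G=near(0,52,61)/; s/45,1.5/45,1.5/' plan.py; python3 plan.py > plan.txt; awk 'NR%3==1' plan.txt|tail -50; python3 - <<'E'
from h import *
GZ=.0
for fl in(1,-1):
    for nm,mid,yaw in [("pick",PEG,PYAW),("pre",PEG+[0,0,.1],PYAW),("hi",gapmid(0,150),GYAW),("ins",gapmid(20,70),GYAW),("end",gapmid(52,60),GYAW)]:
        ok=[l for l in range(-60,61,5) if kinematics.solve_ik(*tcp(mid,yaw,np.radians(l),fl,0)) is not None]
        print(fl,nm,ok)
E
```

```text
21.884138798579272 1.0
40.5 2.0 145.0 21.9
45.0 5.0 142.0 19.6
45.0 8.0 139.0 18.8
45.0 11.0 136.0 18.8
45.0 13.0 133.0 18.3
45.0 13.0 130.0 16.6
45.0 13.0 127.0 15.4
45.0 13.0 124.0 14.7
45.0 13.0 121.0 14.6
45.0 12.0 118.0 13.3
45.0 11.0 115.0 11.9
45.0 9.0 112.0 10.6
45.0 8.0 109.0 9.8
45.0 6.0 106.0 9.1
43.5 6.0 103.0 8.5
42.0 6.0 100.0 7.9
40.5 6.0 97.0 8.7
39.0 7.0 94.0 9.3
37.5 8.0 91.0 10.0
36.0 11.0 88.0 10.6
33.0 14.0 85.0 11.7
30.0 17.0 82.0 11.8
28.5 20.0 81.0 11.5
27.0 23.0 80.0 10.4
24.0 26.0 79.0 10.1
22.5 29.0 79.0 9.4
21.0 32.0 78.0 8.9
19.5 35.0 77.0 7.9
18.0 38.0 77.0 7.5
16.5 41.0 76.0 6.4
13.5 44.0 74.0 6.0
10.5 47.0 71.0 5.1
7.5 50.0 68.0 3.7
4.5 51.0 65.0 2.4
1.5 52.0 62.0 1.2
1 pick [-60, -55, -50, -45, -40, -35, -30, -25, -20, -15, -10, -5, 0, 5, 10, 15, 20, 25, 30, 35, 40, 45, 50, 55, 60]
1 pre [-50, -45, -40, -35, -30, -25, -20, -15, -10, -5, 0, 5, 10, 15, 20, 25, 30, 35, 40, 55, 60]
1 hi [-40, -35, -30, -25, -20, -15, -10, -5, 0, 5, 10, 15, 20, 25]
1 ins [-45, -40, -35, -30, -25, -20, -15, -10, -5, 0, 5, 10, 15, 20, 25, 30, 35]
1 end [-45, -40, -35, -30, -25, -20, -15, -10, -5, 0, 5, 10, 15, 20, 25, 30, 35, 40, 45]
-1 pick [-60, -55, -50, -45, -40, -35, -30, -25, -20, -15, -10, -5, 0, 5, 10, 15, 20, 25, 30, 35, 40, 45, 50, 55, 60]
-1 pre [-50, -45, -40, -35, -30, -25, -20, -15, -10, -5, 0, 5, 10, 15, 20, 25, 30, 35, 40, 45, 50, 55, 60]
-1 hi [-40, -35, -30, -25, -20, -15, -10, -5, 0, 5, 10, 15, 20, 25]
-1 ins [-45, -40, -35, -30, -25, -20, -15, -10, -5, 0, 5, 10, 15, 20, 25, 30, 35]
-1 end [-45, -40, -35, -30, -25, -20, -15, -10, -5, 0, 5, 10, 15, 20, 25, 30, 35, 40, 45]
```

```bash
cat >> h.py <<'E'
AL=np.radians(-20);FL=-1
def tcp(mid,yaw,lean=0,gz=None,flip=None):   # lean of PEG; tool leans lean+AL
    q,_=quat(yaw,lean+AL,flip or FL); P=Ro.from_euler('z',yaw)*Ro.from_euler('y',-lean)
    return np.array(mid)+P.apply([0,0,GZ if gz is None else gz])-.003*Ro.from_quat(q).as_matrix()[:,2],q
def show():
    s=arm.state();print("t",round(s["time"],2),"tcp",np.round(s["tcp_pos"],4),"q",np.round(s["joint_positions"],2),"F",np.round(s["contact_force"],1),"w",round(s["grip_width"],4))
def snap(tag,cams=("side","top","wrist")):
    for n in cams: cv2.imwrite(f"pics/{n}_{tag}.png",viewer.read_camera(n)[:,:,::-1])
E
python3 - <<'E'
from h import *
s=arm.state()
arm.move_l(s["tcp_pos"]+[0,0,.22],feed=.3);show()
p,q=tcp(PEG+[0,0,.09],PYAW)
arm.move_ptp([.5,-.05,.45],tcp(PEG,PYAW)[1]);show()
arm.move_ptp(p,q);show()
snap("pre",("side","wrist"))
E
```

```text
t 1.03 tcp [0.2305 0.6071 0.4621] q [-1.21  0.33 -0.06  1.01  0.02  1.8  -0.05] F [-0.3 -0.3 -0.9] w 0.0868
t 3.55 tcp [ 0.5003 -0.0487  0.4498] q [-0.57  0.26  0.73  1.23 -0.03  2.03 -1.13] F [1.2 0.3 0.1] w 0.0874
t 5.03 tcp [ 0.5828 -0.3621  0.216 ] q [-0.04  0.71  0.78  1.18 -0.2   1.64 -0.62] F [-0.1  0.2  0.4] w 0.087
```

View pics/wrist_pre.png

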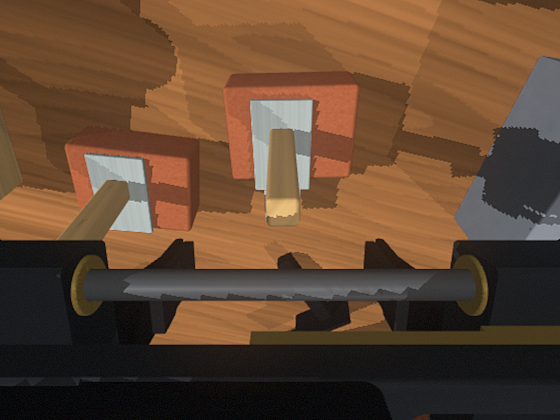

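View pics/side_pre.png

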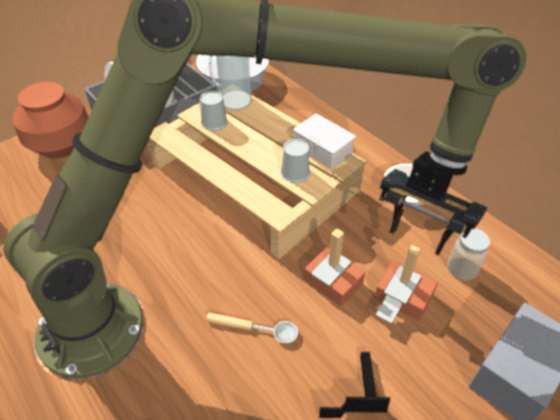

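Wrist view: the hooked peg's post (column ~283, top at row 210) lies square between the open jaws. The flat look-alike at (105,200) is clear. I'll descend and grip.

```bash
python3 - <<'E'
from h import *
p,q=tcp(PEG,PYAW)
arm.move_l(p,feed=.12,attitude=q);show()
arm.gripper_to(.015);show()
arm.move_l(p+[0,0,.1],feed=.12);show()
snap("lift")
E
```

```text
t 6.03 tcp [ 0.5816 -0.3641  0.1257] q [-0.04  0.77  0.75  1.27 -0.23  1.49 -0.63] F [-0.2 -0.7  0.4] w 0.0869
t 7.14 tcp [ 0.5813 -0.3639  0.1248] q [-0.04  0.77  0.75  1.28 -0.23  1.49 -0.63] F [ 0.5 -0.6 -0.3] w 0.0194
t 8.12 tcp [ 0.581  -0.3633  0.2238] q [-0.04  0.7   0.78  1.17 -0.19  1.65 -0.62] F [-0.3  1.3 -3.6] w 0.0199
```

View pics/side_lift.png

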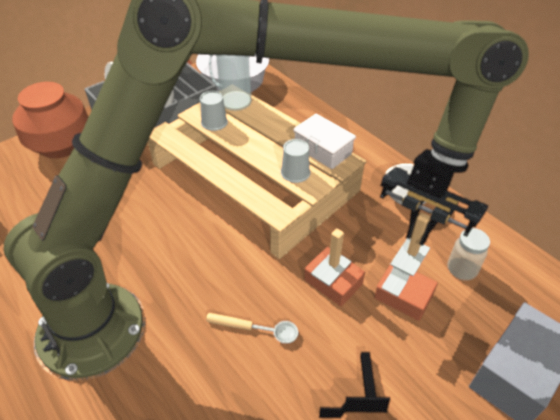

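View pics/wrist_lift.png

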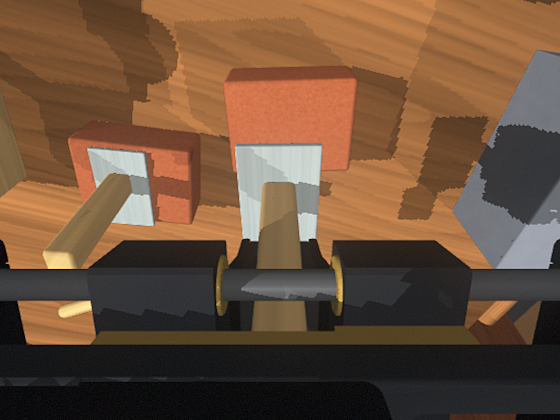

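The peg is held (side: plate at (410,257), toe around (397,283)). I'll overlay the predicted plate and toe corners to check whether it has tilted in the grasp.

```bash
cat >> h.py <<'E'
PTS=np.array([[-51,25,-55],[-51,-25,-55],[35,25,-55],[35,-25,-55],[-100,18,-72.5],[-100,-18,-72.5],[-60,18,-72.5],[-60,-18,-72.5],[10,10,55],[-10,10,55],[-10,-10,55],[10,-10,55]])/1e3
def pegnow(dl=0):
    s=arm.state();M=Ro.from_quat(s["ee_rot"]).as_matrix()
    py=FL*M[:,0];pz=-M[:,2];Pt=Ro.from_matrix(np.c_[np.cross(py,pz),py,pz])
    P=Pt*Ro.from_euler('y',AL-dl)   # peg lean = tool lean-AL (+dl)
    mid=s["tcp_pos"]+.003*M[:,2]-P.apply([0,0,GZ]);return mid,P
def overlay(cam,tag,mid,P,box,sc):
    im=viewer.read_camera(cam)[:,:,::-1].copy();m=viewer.camera_model(cam)
    x,y,w,h=box;c=cv2.resize(im[y:y+h,x:x+w],None,fx=sc,fy=sc,interpolation=2)
    for X in PTS:
        u=(proj(m,mid+P.apply(X))-[x,y]+.5)*sc-.5
        cv2.circle(c,tuple(int(round(k)) for k in u),3,(0,0,255),1)
    cv2.imwrite(f"pics/{tag}.png",c)
E
python3 - <<'E'
from h import *
mid,P=pegnow();print(mid,P.as_euler('ZYX',degrees=True))
overlay("side","ov_side",mid,P,(360,180,130,120),5)
overlay("top","ov_top",mid,P,(360,120,130,120),5)
E
```

```text
[ 0.57997262 -0.36365513  0.20885344] [16.3262101   0.07515341  0.07324625]
```

View pics/ov_side.png

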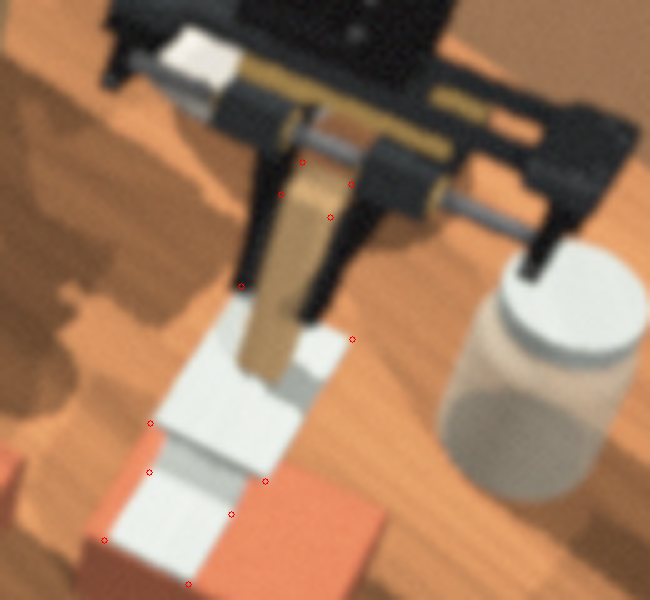

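View pics/ov_top.png

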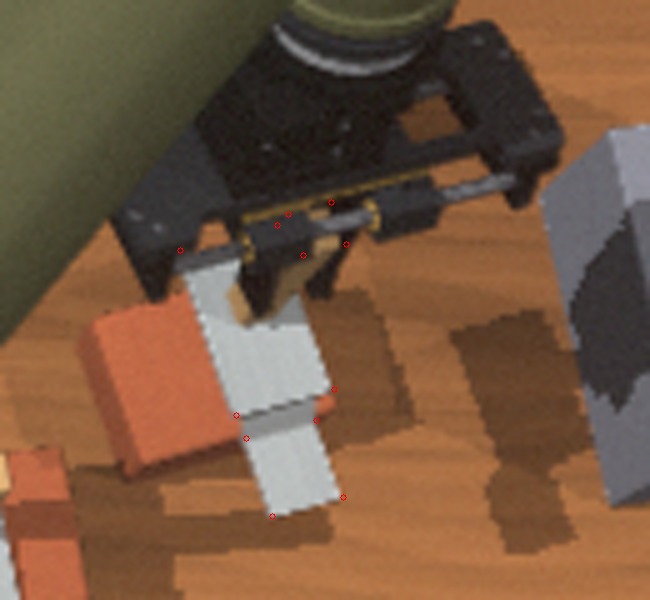

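The overlay agrees within about 1 px in both views, so the peg is held square and untilted. Next is a check of the transfer and insertion path.

```bash
cat >> h.py <<'E'
WP=[(40,2,145),(42,12,132),(42,12,121),(42,9,112),(41,6,100),(37.5,8,91),(33,14,85),(28.5,20,81),(22.5,29,79),(18,38,77),(13.5,44,74),(7.5,49,68),(4,51,64.5),(1.5,52,62)]
E
python3 - <<'E'
from h import *
for l,x,z in [(0,0,220),(20,0,220),(30,0,180),(40,-30,220),(40,0,220),(40,0,180)]+WP+[(0,52,60)]:
    s=kinematics.solve_ik(*tcp(gapmid(x,z),GYAW,np.radians(l)))
    print(l,x,z,None if s is None else np.round(s,2))
import plan as p
E
cat >> plan.py <<'E'
E
python3 - <<'E'
import contextlib,io
with contextlib.redirect_stdout(io.StringIO()): import plan as p
from h import WP,np
def clr(l,x,z):
    t=np.radians(l);r=np.c_[p.pts[:,0]*np.cos(t)-p.pts[:,1]*np.sin(t)+x,p.pts[:,0]*np.sin(t)+p.pts[:,1]*np.cos(t)+z]
    return min(p.sd(r,-91,-21).min(),p.sd(r,21,121).min())
W=np.array(WP)
print([round(min(clr(*(a+(b-a)*k)) for k in np.linspace(0,1,6)),1) for a,b in zip(W[:-1],W[1:])])
E
```

```text
0 0 220 [-0.94  0.3   0.83  1.42 -0.22  1.87 -1.57]
20 0 220 [-1.09 -0.06  0.72  1.67  0.04  1.52 -1.81]
30 0 180 [-1.02 -0.21  0.57  1.87  0.17  1.29 -1.93]
40 -30 220 None
40 0 220 [-0.08 -0.28 -0.26  1.91 -0.    1.17 -1.78]
40 0 180 [-0.09 -0.27 -0.26  1.98  0.    1.09 -1.79]
40 2 145 [-0.09 -0.25 -0.26  2.03  0.01  1.01 -1.8 ]
42 12 132 [-0.89 -0.3   0.4   2.09  0.3   0.99 -2.04]
42 12 121 [-0.89 -0.29  0.41  2.1   0.3   0.96 -2.05]
42 9 112 [-0.89 -0.29  0.4   2.12  0.3   0.94 -2.05]
41 6 100 [-0.9  -0.28  0.42  2.13  0.29  0.94 -2.05]
37.5 8 91 [-0.96 -0.23  0.5   2.09  0.25  0.97 -2.  ]
33 14 85 [-1.03 -0.16  0.61  2.03  0.18  1.03 -1.93]
28.5 20 81 [-1.07 -0.07  0.7   1.96  0.09  1.09 -1.85]
22.5 29 79 [-1.06  0.06  0.75  1.86 -0.03  1.2  -1.73]
18 38 77 [-1.    0.16  0.76  1.78 -0.12  1.28 -1.65]
13.5 44 74 [-0.96  0.26  0.76  1.7  -0.19  1.37 -1.59]
7.5 49 68 [-0.91  0.38  0.77  1.61 -0.26  1.48 -1.53]
4 51 64.5 [-0.88  0.45  0.78  1.56 -0.3   1.55 -1.5 ]
1.5 52 62 [-0.86  0.49  0.78  1.52 -0.33  1.6  -1.48]
0 52 60 [-0.85  0.52  0.78  1.5  -0.34  1.62 -1.47]
21.88413879857
[... 1610 characters left out ...]
0 78.0 8.9
19.5 33.0 77.0 8.5
19.5 34.0 77.0 8.2
19.5 35.0 77.0 7.9
19.5 36.0 77.0 7.3
18.0 37.0 77.0 7.7
18.0 38.0 77.0 7.5
16.5 39.0 76.0 7.1
16.5 40.0 76.0 7.3
16.5 41.0 76.0 6.4
15.0 42.0 75.0 6.7
15.0 43.0 75.0 6.2
13.5 44.0 74.0 6.0
13.5 45.0 73.0 5.4
12.0 46.0 72.0 5.2
10.5 47.0 71.0 5.1
9.0 48.0 70.0 4.3
9.0 49.0 69.0 3.8
7.5 50.0 68.0 3.7
6.0 51.0 67.0 3.5
6.0 51.0 66.0 2.5
4.5 51.0 65.0 2.4
3.0 52.0 64.0 2.3
1.5 52.0 63.0 1.4
1.5 52.0 62.0 1.2
0.0 52.0 61.0 1.0
[np.float64(12.9), np.float64(7.2), np.float64(4.2), np.float64(3.4), np.float64(7.2), np.float64(10.0), np.float64(11.5), np.float64(9.4), np.float64(7.5), np.float64(6.0), np.float64(3.8), np.float64(2.3), np.float64(1.2)]
```

```bash
sed -e 's/np.arange(0,46,1.5)/np.arange(0,38.6,1.5)/' -e 's/near(40.5,0,145)/near(37.5,0,140)/' plan.py > plan38.py; python3 plan38.py | awk 'NR%4==1'|head -24; 
```

```text
18.432326566848445 1.0
36.0 3.0 141.0 20.3
36.0 7.0 141.0 20.3
36.0 11.0 141.0 20.3
36.0 15.0 141.0 20.3
37.5 19.0 140.0 19.8
37.5 23.0 136.0 18.3
37.5 27.0 132.0 18.4
37.5 28.0 128.0 16.8
37.5 28.0 124.0 14.9
37.5 28.0 120.0 13.9
37.5 27.0 116.0 11.9
37.5 25.0 112.0 9.9
37.5 23.0 108.0 8.0
37.5 19.0 104.0 6.5
37.5 15.0 100.0 6.5
36.0 15.0 96.0 7.2
34.5 15.0 92.0 8.8
33.0 16.0 88.0 10.1
30.0 19.0 84.0 11.0
27.0 23.0 81.0 10.7
24.0 27.0 79.0 9.7
21.0 31.0 78.0 9.0
19.5 35.0 77.0 7.9
```

```bash
python3 - <<'E'
from h import *
s=arm.state()
arm.move_l(s["tcp_pos"]+[0,0,.11],feed=.25)
arm.move_ptp(*tcp(gapmid(10,230),GYAW,np.radians(10)));show()
p,q=tcp(gapmid(25,150),GYAW,np.radians(37.5))
arm.move_l(p,feed=.1,attitude=q);show()
mid,P=pegnow()
overlay("side","ov_side2",mid,P,(180,70,150,140),4)
overlay("top","ov_top2",mid,P,(130,100,150,140),4)
snap("hi",("wrist",))
E
```

```text
t 10.82 tcp [0.4949 0.1424 0.3548] q [-1.01  0.15  0.8   1.5  -0.12  1.71 -1.66] F [ 0.1 -0.4 -2.7] w 0.0197
t 11.8 tcp [0.5033 0.1442 0.273 ] q [-1.09 -0.26  0.61  1.98  0.28  1.1  -2.01] F [ 0.2 -0.4 -1.8] w 0.0195
```

View pics/ov_side2.png

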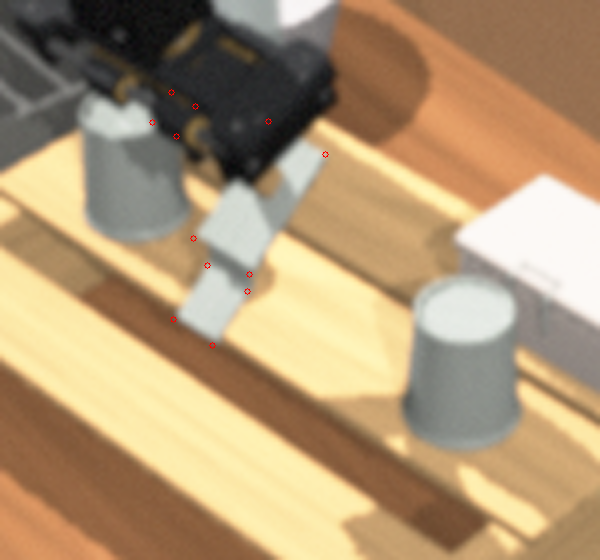

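View pics/ov_top2.png

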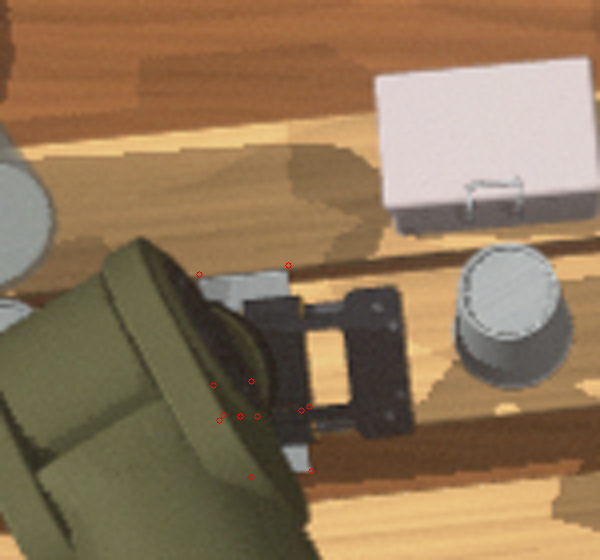

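View pics/wrist_hi.png

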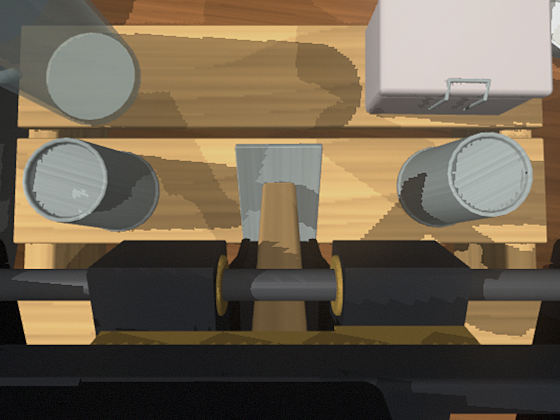

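Peg is about 38° leaned and square to the slats in the wrist view, centred between the cups. Overlay is off by only about 1.5 px. I'll quickly check the gap edges in the side view before inserting.

```bash
python3 - <<'E'
from h import *
m=viewer.camera_model("side");im=cv2.imread("pics/side0.png")
x,y,sc=130,70,3
c=cv2.resize(im[y:y+190,x:x+250],None,fx=sc,fy=sc,interpolation=2)
for gx in(-91,-21,21,121):
    a,b=[((proj(m,gapmid(gx,0,gy))-[x,y]+.5)*sc-.5).round().astype(int) for gy in(-250,250)]
    cv2.line(c,tuple(map(int,a)),tuple(map(int,b)),(0,0,255),1)
cv2.imwrite("pics/gapside.png",c)
E
```

```text
(no output)
```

View pics/gapside.png

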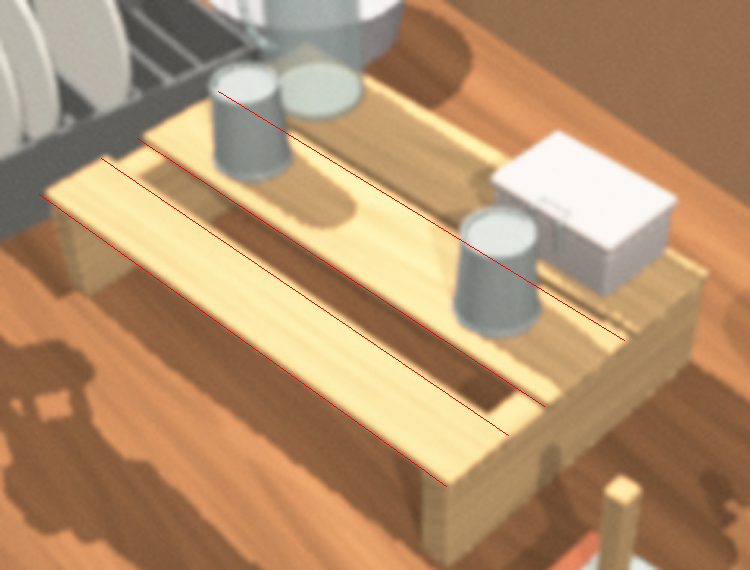

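The gap lines fit the slat edges within about 1 px. Inserting, with a force check at each waypoint.

```bash
python3 - <<'E'
from h import *
W=[(37.5,27,132),(37.5,28,120),(37.5,25,112),(37.5,20,105),(37.5,15,100),(35,15,93),(33,16,88),(30,19,84)]
F0=arm.state()["contact_force"]
for l,x,z in W:
    p,q=tcp(gapmid(x,z),GYAW,np.radians(l))
    arm.move_l(p,feed=.05,attitude=q)
    s=arm.state();f=s["contact_force"]-F0;print(l,x,z,round(s["time"],1),np.round(f,1),np.round(1e3*(s["tcp_pos"]-p),1))
    if np.linalg.norm(f)>6: print("stop");break
mid,P=pegnow();overlay("side","ov_side3",mid,P,(180,70,150,140),4)
E
```

```text
37.5 27 132 12.5 [-0.1 -0.9  0.8] [-0.1 -0.1 -0.4]
37.5 28 120 12.8 [0.1 0.4 0.4] [-0.2 -0.2 -0.5]
37.5 25 112 13.2 [ 1.2 -0.2  1.4] [-0.4 -0.1 -0.5]
37.5 20 105 13.5 [-1.  -0.5  0.4] [-0.4 -0.1 -0.4]
37.5 15 100 13.8 [ 0.5 -0.2  0.9] [-0.4 -0.1 -0.3]
35 15 93 14.1 [0.5 0.2 1. ] [ 0.4 -0.1 -0. ]
33 16 88 14.3 [0.7 0.2 0.7] [ 0.2 -0.1  0.1]
30 19 84 14.6 [0.7 0.3 0.9] [ 0.4 -0.2  0.1]
```

View pics/ov_side3.png

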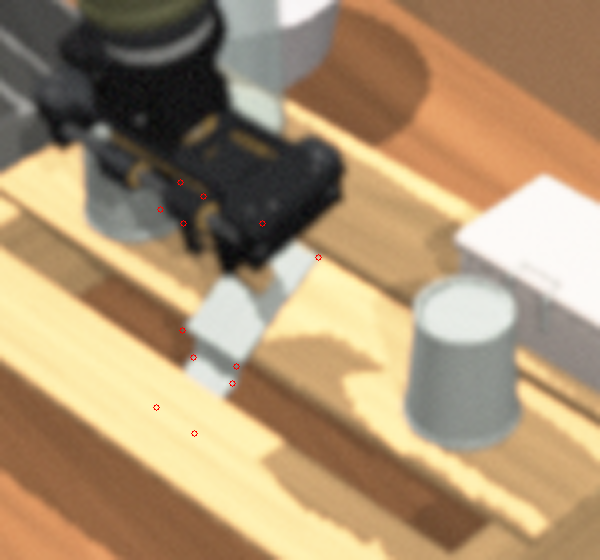

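The toe is through the gap and under the front slat with no contact. Now I'll turn it upright and set it down, stopping on force.

```bash
python3 - <<'E'
from h import *
W=[(27,23,81),(22.5,29,79),(18,38,77),(13.5,44,74),(10,47,71),(7.5,49.5,68),(4,51,64.5),(1.5,52,62),(0,52,61),(0,52,60.3)]
F0=arm.state()["contact_force"]
for l,x,z in W:
    p,q=tcp(gapmid(x,z),GYAW,np.radians(l))
    arm.move_l(p,feed=.04,attitude=q)
    s=arm.state();f=s["contact_force"]-F0;print(l,x,z,round(s["time"],1),np.round(f,1),np.round(1e3*(s["tcp_pos"]-p),1))
    if np.linalg.norm(f)>10: print("stop");break
mid,P=pegnow();overlay("side","ov_side4",mid,P,(180,70,150,140),4);snap("seat",("wrist",))
E
```

```text
27 23 81 14.9 [ 0.  -0.9  1.9] [ 0.1 -0.3 -0. ]
22.5 29 79 15.2 [-0.1 -0.7  1.6] [-0.  -0.5 -0.2]
18 38 77 15.7 [ 0.5 -0.2  2.1] [-0.4 -0.4 -0.2]
13.5 44 74 16.0 [-0.1  0.1  1.6] [-0.2 -0.4 -0.2]
10 47 71 16.3 [ 0.3 -0.3  1.3] [-0.2 -0.3 -0.1]
7.5 49.5 68 16.5 [ 0.3 -1.4  1.3] [-0.2 -0.2 -0. ]
4 51 64.5 16.8 [-0.3 -0.6  1.7] [-0.  -0.2 -0.2]
1.5 52 62 17.0 [ 0.4 -0.8  0.7] [-0.  -0.2 -0.1]
0 52 61 17.3 [ 0.4 -0.2  1.3] [-0.  -0.1  0.1]
0 52 60.3 17.5 [-0.5 -0.3  2. ] [-0.1  0.   0.2]
```

View pics/ov_side4.png

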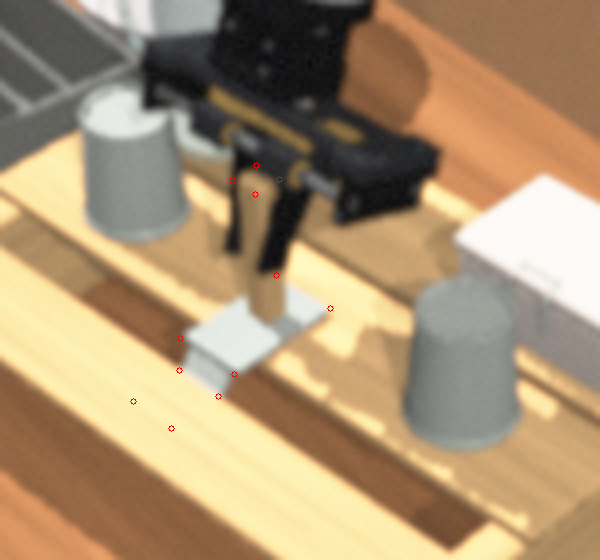

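View pics/wrist_seat.png

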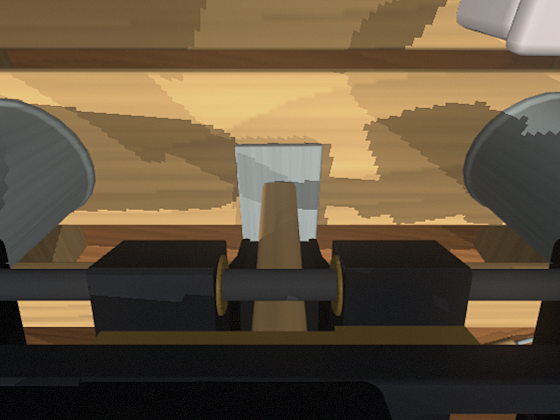

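The seat looks right: the peg is square and upright, with the toe hidden under the front slat. I'll lower to light contact, release, and back off.

```bash
python3 - <<'E'
from h import *
F0=arm.state()["contact_force"]
for z in (59.6,58.9,58.2,57.5,56.8):
    p,q=tcp(gapmid(52,z),GYAW,0)
    arm.move_l(p,feed=.02,attitude=q);arm.dwell(.1)
    f=arm.state()["contact_force"]-F0;print(z,np.round(f,1))
    if f[2]>3: break
arm.gripper_to(.05);show()
arm.gripper_to(.087)
s=arm.state();d=Ro.from_quat(s["ee_rot"]).as_matrix()[:,2]
arm.move_l(s["tcp_pos"]-d*.10,feed=.12);show()
arm.move_l(arm.state()["tcp_pos"]+[0,0,.12],feed=.2)
arm.move_ptp([.5,-.25,.45],arm.state()["ee_rot"]);show()
snap("fin",("side","top"))
m=gapmid(52,60);P=Ro.from_euler('z',GYAW)
overlay("side","ov_sideF",m,P,(180,70,150,140),4);overlay("top","ov_topF",m,P,(90,110,220,165),3.4)
E
```

```text
59.6 [ 0.4 -1.1  1.4]
58.9 [ 0.4 -0.4  5.8]
t 19.14 tcp [0.5386 0.1494 0.1837] q [-0.83  0.51  0.75  1.5  -0.32  1.62 -1.48] F [-0.3  0.3 -0.2] w 0.0499
t 21.02 tcp [0.5721 0.1539 0.277 ] q [-0.78  0.53  0.76  1.28 -0.33  1.81 -1.49] F [-0.6  0.4 -0.5] w 0.087
t 23.3 tcp [ 0.501  -0.2485  0.4494] q [-0.3   0.45  0.99  1.1  -0.14  2.03 -0.79] F [ 0.6 -0.   0.1] w 0.0869
```

View pics/ov_sideF.png

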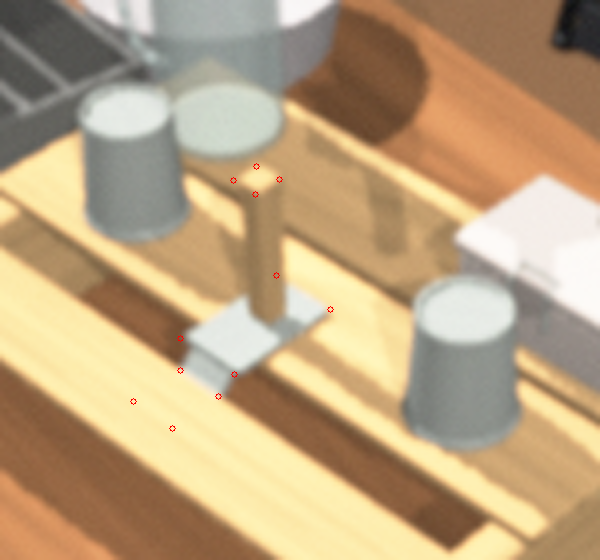

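View pics/ov_topF.png

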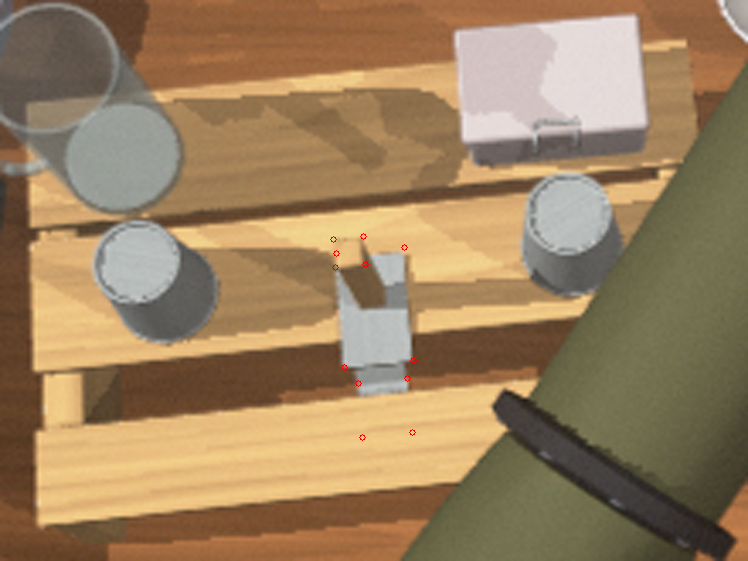

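Seated, released and clear. The overlay fits within about 1-1.5 px in both views, and the cups are where they were. Handing in.

```bash
python3 - <<'E'
from h import *
from station import job_done
show();job_done()
E
```

```text
t 23.5 tcp [ 0.5007 -0.249   0.4497] q [-0.3   0.45  0.99  1.1  -0.14  2.03 -0.79] F [-0.3 -0.   0.6] w 0.0871
the job is handed in; nothing more can be done
```

The hooked peg is seated in the wide gap, released and handed in at 23.5 s on the robot clock; no verdict was reported. I gripped it by the post with the tool tilted 20°. I then put the toe through the gap with the peg leaned 37.5°, turned it upright and lowered it to light contact (about 6 N) before letting go.

- **Final position:** the side and top views match the intended seat within about 1–1.5 px (2–3 mm). That is `peg_mid` 52 mm behind the gap centre and midway between the cups, with the post upright and the plate flat on the middle slat. The toe is hidden below the front slat, about 27 mm under it by calculation.
- **Cups and robot:** the cups show no visible shift from the first pictures, and the gripper is open and well clear.
- **Disagreement:** the side view showed a constant offset of about 1 px, on both the peg and the shelf. It is within the calibration error, so I did not correct for it. No check failed.

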